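Change the book behind the bench weights

ROBOT

A 6-joint arm with a two-finger parallel gripper is mounted at the origin on the work surface. World frame = base frame: x ahead of the robot, y to its left, z up, the work surface at z = 0. Lengths are in m, angles in rad, forces in N, time in s.
With the tool pointing down it reaches from about 0.425 to 0.925 m from the base axis. Payload 12.5 kg.
Tool frame: the origin (TCP) lies at the very end of the fingers, on their centre line; the grasp point (between the pads) lies 19 mm behind it; z points along the fingers, y is the line along which they close (so a half turn about z gives the same grasp; the last joint's range is limited). The gripper opens to 85 mm and grips with 20 to 120 N. Pads are 22 mm wide; open, the fingers measure 114 mm over their backs; the gripper's body (76 mm by 85 mm) begins 54 mm behind the grasp point. The pads swing forward as they close: fully open they stand 13 mm farther back than shut.
Start: joints at [1.21, 0.491, 1.559, -0, 1.092, -0.106], TCP at [0.158, 0.605, 0.231] pointing down, gripper open.
Joint ranges: [-3.1, 3.1], [-0.84, 2.19], [0.05, 2.79], [-1.13, 4.28], [0.06, 2.93], [-2.69, 2.69]. Speed limits (rad/s): [2.22, 2.22, 2.79, 3.14, 3.14, 3.14].

INTERFACE

Orientations are given as [roll, pitch, yaw] about the fixed x, y, z axes, in that order (R = Rz(yaw) Ry(pitch) Rx(roll)).
In Python, from plant import state, grab_frame, bot gives the robot as it stands.
- The arm moves only by the tool play_rows, never from a script. Its argument "plan" is a list of rows, each a list of 6 numbers: the shift along the tool's x, y, z as a fraction of full scale, then the turn, a rotation vector about the tool's x, y, z as a fraction of full scale. In form: [[tx, ty, tz, rx, ry, rz], ...]. A call has 1 to 8 rows; each row shifts and turns the commanded pose from where the row before left it, along the tool's axes as they then stand; what a row does not reach is not made up. Full scale, the value 1, is 60 cm for a shift and 2 rad for a turn. A row lasts 1/8 s, in which the tool goes at most 62.5 mm and 10.7 degrees, less where a joint would pass 70% of its speed; a pose out of reach is approached as far as the arm can. A call with a number of a shift or a turn outside -1 to 1 is refused whole. A call with a gripper value outside its range is refused whole. "fingers" is the opening, from 0 (shut) to 1 (fully open), set as the call begins (left out, the last holds). The fingers move at their own pace and stop on an object; "force" is the grip in N (left out, the last holds). Time passes only in rows, so rows that do not move let the fingers close. It gives the time, the measured TCP pose, the force, the opening and the grip force at its end, in the units of the state.
- state(): the state, without advancing time (a new reading comes with each control period).
- grab_frame(name): name is "side" or "top"; returns a dict with "img" (384x512x3 uint8, red, green, blue), "camera_matrix" (3x3 intrinsics, pixels), "D" ([k1, k2, p1, p2, k3] as OpenCV has them; the pictures are not rectified), "eye" and "attitude" of the camera in the world. Camera axes: x right, y down, z forward; pixel columns grow to the right and rows downward; lengths in m; the calibration is good to about 2 mm. A picture is of the moment at which its call begins. There is no depth.
- bot.hand_in(): hands the job in; it is judged then, once.
The state is a dict: "time": time; "qpos": joint angles; "dq": joint speeds; "joint_efforts": joint torques, N m; "position": TCP position; "eef_rot": TCP orientation; "wrist_force": force on the tool from outside, world axes, zero at the start; "torque": the same for the moment, N m; "finger_gap": finger opening in m; "finger_force": force on a finger pad.
Only numpy, scipy, OpenCV 4.12 (cv2) and the standard library are available. Lean on these libraries where they do the work, as an engineer would, in place of code of your own. Each camera call takes 0.05 s, during which the arm holds its last target. There are 200 camera calls.

TASK

Stand the two brass weights that block the thick book aside in the shallow steel tray, then lift the thick book off the fence board and lay it flat and lengthwise in the middle of the slatted rack. Put the waiting thin book where the thick one was, flat, centred along the fence and square up against it. Finally stand each weight back upright on the very spot it came from, in front of the book, and leave the paste jar and the bone folder where they are.

Things in the scene. Friction and masses are not known exactly. Their poses are not given: they have to be found in the camera images.
- fence_board: Fixed wooden board, 130 (x) x 160 (y) x 8 mm thick, origin at the centre of its underside, x pointing away from the robot. Along its far edge runs a low fence, top 10 mm above the board, from x = +45 to +65. The thick book lies on the board at x = +14, y = 0, long side along the fence; the thin book then belongs there, touching the fence or a few mm off it (its centre near x = +16, y = 0).
- tray: Fixed shallow open steel tray, 110 (its x) x 170 (its y) mm, rim 10 mm high, walls and floor 5 mm, origin at the centre of its underside, empty at the start. Room for both weights side by side along its y, e.g. at y = +38 and -38 mm.
- rack: Fixed slatted wooden drying rack, 110 (its x) x 170 (its y) mm, 20 mm high with a level top of five slats running along its y (the lengthwise direction of the rack), origin at the centre of its underside, empty at the start.
- thick_book: Loose thick closed book with raised bands on the spine, rigid, 56 (x) x 120 (y, its length) x 34 mm thick, about 0.22 kg, lying flat, origin at the centre of its underside, z up. It is too long to grip across its length; grip it across its 56 mm width with the fingertips above the fence.
- thin_book: Loose thin closed book with a smooth spine, rigid, 50 (x) x 100 (y, its length) x 28 mm thick, about 0.16 kg, lying flat on the bench, origin at the centre of its underside, z up.
- round_weight: Loose brass weight with a round body, 44 mm diameter x 36 mm high, on top of it a neck 14 mm thick and a knob 22 mm in diameter, from 45 to 65 mm above the underside; about 0.5 kg. Stands on the fence board before the thick book, at the board's x = -39 and y = +33 or -33 mm. Origin at the centre of its underside, z up.
- square_weight: Loose brass weight with a square body, 44 x 44 x 36 mm, on top of it a neck 14 mm thick and a knob 22 mm in diameter, from 45 to 65 mm above the underside; about 0.6 kg. Stands on the fence board before the thick book, at the board's x = -39 and y = +33 or -33 mm. Origin at the centre of its underside, z up; sides along x and y.
- paste_jar: Bystander: loose closed glass jar, 56 mm diameter, 75 mm high, origin at the centre of its underside. To be left alone.
- bone_folder: Bystander: loose flat white bone folder, 152 mm long, 22 mm wide, 5 mm thick, lying beyond the fence board, origin at the centre of its underside. To be left alone.
Not all that is in view belongs to the job. Of the things like the tray, leave any that is pink; of the rest the smaller one is meant. Leave any blue or purple look-alike of the round_weight alone.

How it is judged:
On the way, in this order (a step that is already met when the one before it is completed fails the run):
1. both weights stand upright and released in the tray (x of round_weight in the frame of tray between -0.035 and 0.035 m and y of round_weight in the frame of tray between -0.065 and 0.065 m and z of round_weight in the frame of tray between 0 and 0.014 m and angle between each of round_weight, square_weight's own z axis and vertical below 0.1 rad and contact force between the fingers and round_weight below 0.1 N and linear speed of each of round_weight, square_weight below 0.01 m/s and angular speed of each of round_weight, square_weight below 0.1 rad/s and x of square_weight in the frame of tray between -0.035 and 0.035 m and y of square_weight in the frame of tray between -0.065 and 0.065 m and z of square_weight in the frame of tray between 0 and 0.014 m and contact force between the fingers and square_weight below 0.1 N), for 0.2 s.
2. the thick book lies flat and lengthwise in the middle of the rack, released (horizontal distance between thick_book and rack below 0.015 m and z of thick_book in the frame of rack between 0.014 and 0.026 m and angle between the y axis of thick_book and the y axis of rack, either way round below 0.17 rad and angle between thick_book's own z axis and vertical below 0.06 rad and contact force between the fingers and thick_book below 0.1 N and linear speed of thick_book below 0.01 m/s and angular speed of thick_book below 0.1 rad/s), for 0.2 s.
3. the thin book lies flat on the fence board, up against the fence, released (x of thin_book in the frame of fence_board between 0.006 and 0.023 m and y of thin_book in the frame of fence_board between -0.015 and 0.015 m and z of thin_book in the frame of fence_board between 0.004 and 0.013 m and angle between the y axis of thin_book and the y axis of fence_board, either way round below 0.12 rad and angle between thin_book's own z axis and vertical below 0.06 rad and contact force between the fingers and thin_book below 0.1 N and linear speed of thin_book below 0.01 m/s and angular speed of thin_book below 0.1 rad/s), for 0.2 s.
At the end, for the whole second after the job is handed in: Thick book flat on the rack within 15 mm of its centre and 10 degrees of its length; thin book flat on the fence board, within 14 mm of the fence, 15 mm of the middle, 7 degrees of square; each weight upright within 15 mm of its starting spot; all released and at rest (all of step 2 and all of step 3 and distance of each of round_weight, square_weight from where it was at the start of the episode below 0.015 m and angle between each of round_weight, square_weight's own z axis and vertical below 0.08 rad and contact force between the fingers and round_weight below 0.1 N and linear speed of each of round_weight, square_weight below 0.01 m/s and angular speed of each of round_weight, square_weight below 0.1 rad/s and contact force between the fingers and square_weight below 0.1 N); the robot touches nothing.
It fails at once if the paste jar is pushed more than 25 mm or tipped (distance of paste_jar from where it was at the start of the episode above 0.025 m or angle between paste_jar's own z axis and vertical above 0.5 rad).
It fails at once if the bone folder is moved more than 25 mm (distance of bone_folder from where it was at the start of the episode above 0.025 m).
It fails at once if a weight is knocked over (angle between any of round_weight, square_weight's own z axis and vertical above 0.8 rad).
It also fails if it takes over 144 s, if anything falls off the work surface, if the arm or the gripper's body presses on something with over 40 N, if the wrist force passes 120 N, or if a joint passes its speed limit or range.

## Working session

There is one attempt and no reset: what is moved stays moved. The work goes in short steps, Python scripts to look and compute and a tool call to move; the robot and the scene stay as the last step left them, time stands still between calls to the robot, and variables do not carry over. Pictures are saved under pics/ and viewed, at most 14 in all, crops included, and the job is handed in when it is done.

Besides the shell and the picture viewer there is one more tool, called after ">>>" by a JSON object that holds its "fn" and its "kwargs". play_rows: Moves the arm, as the interface text tells. Shift numbers are shares of 60 cm and turn numbers shares of 2 rad, none past 1 either way. Its arguments: {"type":"object","properties":{"plan":{"type":"array"},"fingers":{"type":"number"},"force":{"type":"number"}},"required":["plan"]}

```bash
mkdir -p pics
cat > h.py <<'E'
import numpy as np, cv2
from plant import state, grab_frame, bot
from scipy.spatial.transform import Rotation as R
def shot(n,save=None):
    f=grab_frame(n)
    if save: cv2.imwrite(f'pics/{save}.png',f['img'][:,:,::-1])
    return f
def rot(a):
    a=np.array(a,float)
    if a.shape==(3,3): return a
    return (R.from_euler('xyz',a) if a.size==3 else R.from_quat(a.ravel())).as_matrix()
def ray(f,px):
    u=cv2.undistortPoints(np.array(px,float).reshape(-1,1,2),np.array(f['camera_matrix'],float),np.array(f['D'],float)).reshape(-1,2)
    return np.c_[u,np.ones(len(u))]@rot(f['attitude']).T
def onz(f,px,z):
    d=ray(f,px);e=np.array(f['eye']);return e+d*((z-e[2])/d[:,2])[:,None]
def proj(f,P):
    A=rot(f['attitude']);t=-A.T@np.array(f['eye'])
    return cv2.projectPoints(np.array(P,float).reshape(-1,1,3),cv2.Rodrigues(A.T)[0],t,np.array(f['camera_matrix'],float),np.array(f['D'],float))[0].reshape(-1,2)
E
python3 - <<'E'
from h import *
for n in('top','side'):
    f=shot(n,n+'0'); print(n,f['eye'],f['attitude'],f['camera_matrix'],f['D'])
print(state())
E
```

```text
top [ 0.26559563 -0.13225178  1.11535065] [-2.9269476   0.00470737 -1.49909978] [[429.2656827    0.         255.74664325]
 [  0.         429.2656827  187.50737535]
 [  0.           0.           1.        ]] [-0.09216014  0.          0.          0.          0.        ]
side [-0.02921677 -1.04609647  0.67611084] [-2.11177963 -0.00588453 -0.5192586 ] [[424.31000589   0.         252.80110316]
 [  0.         424.31000589 191.83569978]
 [  0.           0.           1.        ]] [0.00583034 0.         0.         0.         0.        ]
{'time': 0.1, 'qpos': array([ 1.21039805e+00,  4.91524623e-01,  1.55939121e+00,  3.38501854e-06,
        1.09170791e+00, -1.05599085e-01]), 'dq': array([ 1.13371222e-03, -2.09697137e-04, -2.37636373e-03, -2.86086826e-04,
       -7.44833249e-05, -1.02418395e-03]), 'joint_efforts': array([ 2.47593147e-03, -6.19451523e+01, -2.62032759e+01, -8.35128890e-05,
        2.85727358e-03, -1.51798531e-05]), 'position': array([0.15743748, 0.60463845, 0.2307695 ]), 'eef_rot': array([-3.14056763e+00, -1.11665252e-04,  2.88679184e+00]), 'wrist_force': array([ 0.7642414 , -0.12893422,  0.02153399]), 'torque': array([0.04755454, 0.03061967, 0.0113172 ]), 'finger_force': 0.0, 'finger_gap': 0.08535380312764725}
```

View pics/top0.png

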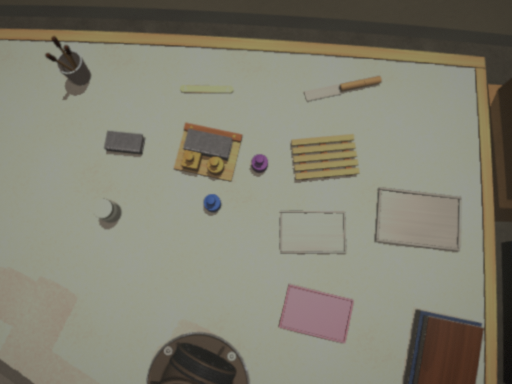

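View pics/side0.png

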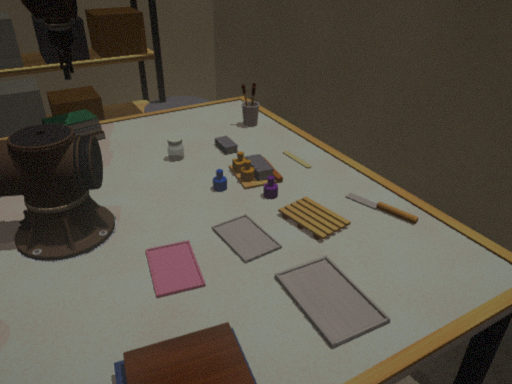

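The top view shows the fence board with thick book and weights at (208,152) and the thin book at (125,142). The rack is at (324,158), the small grey tray at (312,232) and the jar at (109,210). Decoys are blue at (212,203), purple at (260,163), the pink tray and the large grey tray. The side view agrees.

Run:
```python
import cv2
a=cv2.imread('pics/top0.png')
c=cv2.resize(a[115:225,95:255],None,fx=5,fy=5,interpolation=cv2.INTER_CUBIC)
cv2.imwrite('pics/c1.png',c)
c=cv2.resize(a[125:265,270:365],None,fx=4,fy=4,interpolation=cv2.INTER_CUBIC)
b=cv2.imread('pics/side0.png')
d=cv2.resize(b[120:220,160:320],None,fx=5,fy=5,interpolation=cv2.INTER_CUBIC)
cv2.imwrite('pics/c2.png',c);cv2.imwrite('pics/c3.png',d)
```

```text
(no output)
```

View pics/c1.png

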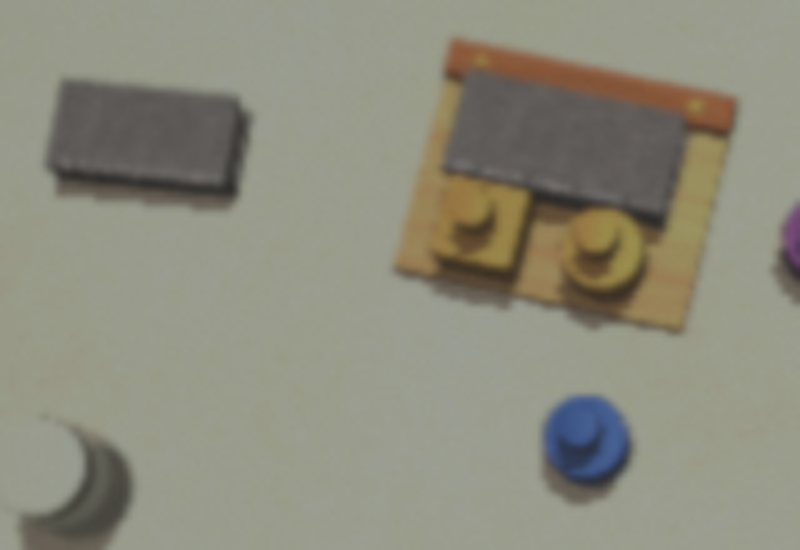

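View pics/c2.png

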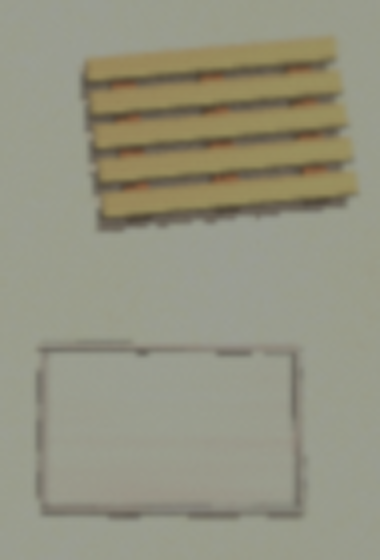

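View pics/c3.png

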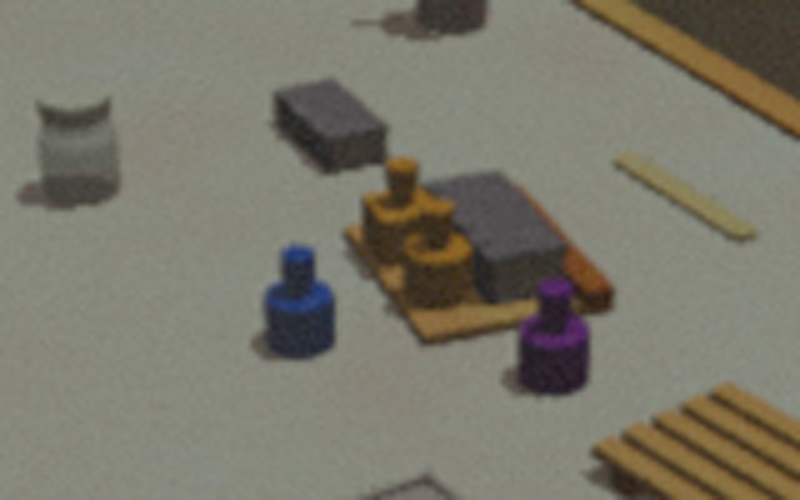

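The crops show the board, books, weights, rack and tray with clear corners. I'll turn those into points and check them against the known sizes.

```bash
cat > m.py <<'E'
from h import *
def quad(name,f,c,z,s,o):
    p=(np.array(c,float)+.5)/s-.5+np.array(o)
    P=onz(f,p,z)[:,:2]   # order: TL,TR,BR,BL ; image up=+x, left=+y
    ctr=P.mean(0); L=np.linalg.norm
    dx=P[0]+P[1]-P[2]-P[3]; dy=P[0]+P[3]-P[1]-P[2]
    print(name,ctr.round(4),'yaw x',np.arctan2(dx[1],dx[0]).round(3),'yaw y',(np.arctan2(dy[1],dy[0])-np.pi/2).round(3),'x sizes',L(P[0]-P[3]).round(4),L(P[1]-P[2]).round(4),'y',L(P[0]-P[1]).round(4),L(P[3]-P[2]).round(4))
    return ctr
E
python3 - <<'E'
from m import *
f=shot('top');o=(95,115)
quad('thick',f,[(465,68),(688,115),(664,215),(443,168)],.042,5,o)
quad('thin',f,[(62,80),(240,97),(231,184),(47,166)],.028,5,o)
quad('rack',f,[(85,58),(336,37),(358,190),(103,216)],.02,4,(270,125))
quad('tray',f,[(42,348),(299,348),(300,513),(42,513)],.01,4,(270,125))
P=onz(f,(np.array([(395,270),(683,332)])+.5)/5-.5+np.array(o),.008);Q=onz(f,(np.array([(452,38),(738,97)])+.5)/5-.5+np.array(o),.018)
C=np.array([Q[0],Q[1],P[1],P[0]])[:,:2]
print('board',C.mean(0),np.linalg.norm(C-np.roll(C,-1,0),axis=1),[np.arctan2(*(C[0]-C[3])[::-1]),np.arctan2(*(C[1]-C[2])[::-1])],[np.arctan2(-(a-b)[0],(a-b)[1]) for a,b in((C[0],C[1]),(C[3],C[2]))])
def px(d,o,s=5):return (np.array(d)+.5)/s-.5+np.array(o)
print('round body',onz(f,px([(603,250)],o),.044),'knob',onz(f,px([(601,235)],o),.073))
print('sq knob',onz(f,px([(475,206)],o),.073))
g=shot('side');os=(160,120)
print('side knobs: sq',onz(g,px([(402,163)],os),.073),'round',onz(g,px([(437,206)],os),.073))
print('jar top',onz(f,px([(42,467)],o),.075),'blue',onz(f,px([(583,424)],o),.065),'purple(knob)',onz(f,[(260,160)],.065))
for h in (-.033,.033):
  t=-0.2;c=C.mean(0);print('pred',c+np.array([[np.cos(t),-np.sin(t)],[np.sin(t),np.cos(t)]])@[-.039,h])
E
```

```text
thick [0.6095 0.0245] yaw x -0.12 yaw y -0.149 x sizes 0.0563 0.056 y 0.1218 0.1194
thin [0.6045 0.2535] yaw x 0.009 yaw y -0.035 x sizes 0.0489 0.0489 y 0.0994 0.1018
rack [ 0.6028 -0.2873] yaw x 0.159 yaw y 0.168 x sizes 0.1094 0.1069 y 0.1707 0.1702
tray [ 0.3984 -0.2642] yaw x 0.049 yaw y 0.069 x sizes 0.1067 0.1071 y 0.168 0.1655
board [0.59532715 0.0254878 ] [0.15982237 0.13084685 0.15868692 0.1308042 ] [np.float64(-0.14008891156794046), np.float64(-0.1487686930842215)] [np.float64(-0.14607909581509093), np.float64(-0.14635968403822572)]
round body [[ 0.55131689 -0.00144751  0.044     ]] knob [[ 0.55132206 -0.00325259  0.073     ]]
sq knob [[0.56210851 0.06206764 0.073     ]]
side knobs: sq [[0.56030429 0.0624166  0.073     ]] round [[ 0.55010013 -0.00297607  0.073     ]]
jar top [[0.41254326 0.26440822 0.075     ]] blue [[ 0.45552413 -0.0023032   0.065     ]] purple(knob) [[ 0.56574464 -0.11657251  0.065     ]]
pred [0.55054846 0.00089371]
pred [0.56366064 0.0655781 ]
```

>>> {"fn": "play_rows", "kwargs": {"plan": [[0,0,0,0,0,0.0913],[0,0,0,0,0,0.0913],[0,0,0,0,0,0.0913],[0,0,0,0,0,0.0913],[0,0,0,0,0,0.0913],[0,0,0,0,0,0.0913],[0,0,0,0,0,0.0913],[0,0,0,0,0,0.0913]], "fingers": 0.55, "force": 50}}

```text
time: 1.2
position: [0.1575, 0.6048, 0.2311]
eef_rot: [-3.142, 0.0, 1.42]
wrist_force: [-0.3, -0.2, -0.5]
finger_gap: 0.0467
finger_force: 0.0
```

```bash
cat > go.py <<'E'
from h import *
def leg(pts,yaw=None,start=None):
    """chain of world targets -> tool-frame fractions; yaw = present tool yaw"""
    s=state(); p=np.array(start if start is not None else s['position']); A=rot(s['eef_rot']) if yaw is None else rot([np.pi,0,yaw])
    print('at',s['position'].round(4),s['eef_rot'].round(4),'t',round(s['time'],2),'gap',round(s['finger_gap'],4),'F',s['wrist_force'].round(1),round(s['finger_force'],1))
    for q in pts:
        d=A.T@(np.array(q)-p); n=max(1,int(np.ceil(np.linalg.norm(d)/.061)))
        print('to',q,'n',n,'each',(d/.6/n).round(4)); p=np.array(q,float)
E
python3 -c "
from go import *
leg([(.5518,-.002,.231),(.5518,-.002,.11),(.5518,-.002,.05)])"
```

```text
at [0.1575 0.6048 0.2311] [-3.1415e+00  4.0000e-04  1.4200e+00] t 1.2 gap 0.0467 F [-0.3 -0.2 -0.5] 0.0
to (0.5518, -0.002, 0.231) n 12 each [-0.0751  0.0668  0.    ]
to (0.5518, -0.002, 0.11) n 2 each [0.     0.     0.1008]
to (0.5518, -0.002, 0.05) n 1 each [0.  0.  0.1]
```

>>> {"fn": "play_rows", "kwargs": {"plan": [[-0.075,0.0668,0,0,0,0],[-0.075,0.0668,0,0,0,0],[-0.075,0.0668,0,0,0,0],[-0.075,0.0668,0,0,0,0],[-0.075,0.0668,0,0,0,0],[-0.075,0.0668,0,0,0,0],[-0.075,0.0668,0,0,0,0],[-0.075,0.0668,0,0,0,0]]}}

```text
time: 2.2
position: [0.4237, 0.2006, 0.2315]
eef_rot: [3.141, -0.0, 1.426]
wrist_force: [1.1, 1.2, -0.7]
finger_gap: 0.0471
finger_force: 0.0
```

>>> {"fn": "play_rows", "kwargs": {"plan": [[-0.075,0.0668,0,0,0,0],[-0.075,0.0668,0,0,0,0],[-0.075,0.0668,0,0,0,0],[-0.075,0.0668,0,0,0,0],[0,0,0,0,0,0],[0,0,0,0,0,0]]}}

```text
time: 2.95
position: [0.5551, 0.0011, 0.2309]
eef_rot: [-3.141, -0.0, 1.425]
wrist_force: [-0.1, 0.3, -0.2]
finger_gap: 0.0469
finger_force: 0.0
```

```bash
python3 -c "
from go import *
leg([(.5518,-.002,.09),(.5518,-.002,.05)])"
```

```text
at [0.5551 0.0011 0.2309] [-3.1407e+00 -2.0000e-04  1.4253e+00] t 2.95 gap 0.0469 F [-0.1  0.3 -0.2] 0.0
to (0.5518, -0.002, 0.09) n 3 each [-0.002  -0.0015  0.0783]
to (0.5518, -0.002, 0.05) n 1 each [-0.      0.0001  0.0667]
```

>>> {"fn": "play_rows", "kwargs": {"plan": [[-0.002,-0.0015,0.0783,0,0,0],[-0.002,-0.0015,0.0783,0,0,0],[-0.002,-0.0015,0.0783,0,0,0],[0,0,0.033,0,0,0],[0,0,0.0335,0,0,0],[0,0,0,0,0,0],[0,0,0,0,0,0]]}}

```text
time: 3.82
position: [0.5524, -0.0014, 0.0513]
eef_rot: [3.141, -0.0, 1.427]
wrist_force: [-0.9, -0.6, -1.6]
finger_gap: 0.0473
finger_force: 0.0
```

>>> {"fn": "play_rows", "kwargs": {"plan": [[0,0,0,0,0,0],[0,0,0,0,0,0],[0,0,0,0,0,0],[0,0,0,0,0,0],[0,0,0,0,0,0]], "fingers": 0}}

```text
time: 4.45
position: [0.5526, -0.0019, 0.0515]
eef_rot: [3.14, -0.0, 1.426]
wrist_force: [-2.0, 1.9, 8.0]
finger_gap: 0.0201
finger_force: 48.6
```

```bash
python3 -c "
from go import *
shot('side','g1')
c=cv2.imread('pics/g1.png');cv2.imwrite('pics/g1.png',cv2.resize(c[90:230,150:330],None,fx=4,fy=4,interpolation=2))
leg([(.5518,-.002,.15)])
T=np.array([.3984,-.2642]);t=.06;A=np.array([[np.cos(t),-np.sin(t)],[np.sin(t),np.cos(t)]])
print(T+A@[0,.038],T+A@[0,-.038])"
```

```text
at [ 0.5526 -0.0019  0.0515] [ 3.1403e+00 -3.0000e-04  1.4260e+00] t 4.5 gap 0.0201 F [-2.5  1.6  7.7] 48.6
to (0.5518, -0.002, 0.15) n 2 each [-0.0001 -0.0005 -0.0821]
[ 0.39612137 -0.22626838] [ 0.40067863 -0.30213162]
```

View pics/g1.png

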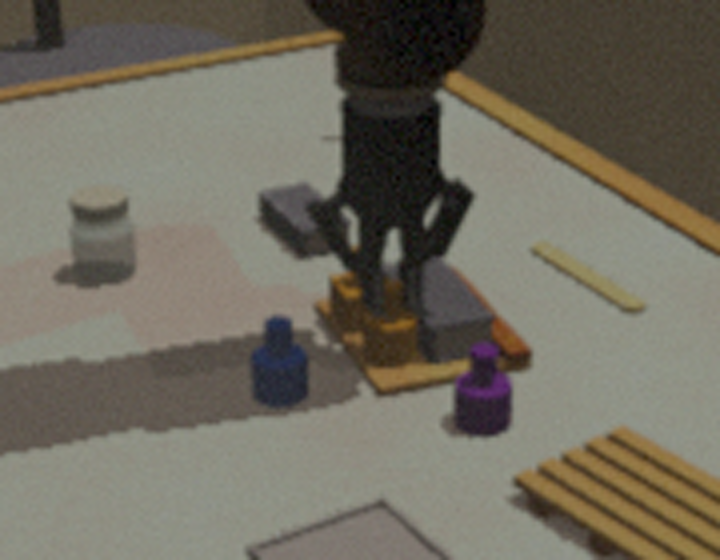

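Round knob is gripped (gap 20 mm, 49 N). Now lift.

>>> {"fn": "play_rows", "kwargs": {"plan": [[0,0,-0.02,0,0,0],[0,0,-0.04,0,0,0],[0,0,-0.06,0,0,0],[0,0,-0.06,0,0,0],[0,0,-0.02,0,0,0],[0,0,0,0,0,0]]}}

```text
time: 5.25
position: [0.5522, -0.0021, 0.1706]
eef_rot: [3.141, -0.0, 1.426]
wrist_force: [-0.2, 0.4, -5.5]
finger_gap: 0.0198
finger_force: 49.8
```

```bash
python3 -c "
from go import *
leg([(.4007,-.302,.17),(.4007,-.302,.0625),(.4007,-.302,.0495)])"
```

```text
at [ 0.5522 -0.0021  0.1706] [ 3.1409e+00 -1.0000e-04  1.4260e+00] t 5.25 gap 0.0198 F [-0.2  0.4 -5.5] 49.8
to (0.4007, -0.302, 0.17) n 6 each [-0.0885 -0.0296  0.0001]
to (0.4007, -0.302, 0.0625) n 2 each [-0.     -0.0001  0.0896]
to (0.4007, -0.302, 0.0495) n 1 each [-0.     -0.      0.0217]
```

>>> {"fn": "play_rows", "kwargs": {"plan": [[-0.04,-0.0134,0,0,0,0],[-0.07,-0.0234,0,0,0,0],[-0.08,-0.0267,0,0,0,0],[-0.08,-0.0267,0,0,0,0],[-0.08,-0.0267,0,0,0,0],[-0.08,-0.0267,0,0,0,0],[-0.06,-0.02,0,0,0,0],[-0.041,-0.014,0,0,0,0]]}}

```text
time: 6.25
position: [0.3995, -0.303, 0.1688]
eef_rot: [-3.139, -0.002, 1.425]
wrist_force: [0.8, -0.1, -4.4]
finger_gap: 0.0207
finger_force: 49.6
```

>>> {"fn": "play_rows", "kwargs": {"plan": [[0,0,0.05,0,0,0],[0,0,0.06,0,0,0],[0,0,0.05,0,0,0],[0,0,0.02,0,0,0],[0,0,0,0,0,0],[0,0,0,0,0,0]]}}

```text
time: 7.0
position: [0.4012, -0.3022, 0.0631]
eef_rot: [3.141, 0.001, 1.426]
wrist_force: [-0.1, -0.2, -4.6]
finger_gap: 0.0198
finger_force: 49.5
```

```bash
python3 -c "
from go import *
leg([(.4007,-.302,.0495)])"
```

```text
at [ 0.4012 -0.3022  0.0631] [3.1407e+00 5.0000e-04 1.4261e+00] t 7.0 gap 0.0198 F [-0.1 -0.2 -4.6] 49.5
to (0.4007, -0.302, 0.0495) n 1 each [ 0.0002 -0.0009  0.0227]
```

Lower the last 14 mm, release, and rise.

>>> {"fn": "play_rows", "kwargs": {"plan": [[0,0,0.01,0,0,0],[0,0,0.008,0,0,0],[0,0,0.005,0,0,0],[0,0,0,0,0,0],[0,0,0,0,0,0]]}}

```text
time: 7.62
position: [0.4009, -0.3019, 0.0486]
eef_rot: [-3.142, -0.0, 1.426]
wrist_force: [0.1, 0.4, -4.3]
finger_gap: 0.0202
finger_force: 50.0
```

>>> {"fn": "play_rows", "kwargs": {"plan": [[0,0,0,0,0,0],[0,0,0,0,0,0],[0,0,0,0,0,0],[0,0,0,0,0,0]], "fingers": 0.55}}

```text
time: 8.12
position: [0.401, -0.302, 0.0487]
eef_rot: [3.141, 0.0, 1.426]
wrist_force: [-0.2, 1.0, 0.1]
finger_gap: 0.0472
finger_force: 0.0
```

>>> {"fn": "play_rows", "kwargs": {"plan": [[0,0,-0.06,0,0,0],[0,0,-0.08,0,0,0],[0,0,-0.06,0,0,0],[0,0,0,0,0,0],[0,0,0,0,0,0]]}}

```text
time: 8.75
position: [0.4007, -0.3017, 0.1681]
eef_rot: [-3.141, -0.0, 1.426]
wrist_force: [-0.5, 0.7, -0.7]
finger_gap: 0.0473
finger_force: 0.0
```

```bash
python3 -c "
from go import *
leg([(.5610,.0632,.17),(.5610,.0632,.0515)])"
```

```text
at [ 0.4007 -0.3017  0.1681] [-3.1412e+00 -4.0000e-04  1.4260e+00] t 8.75 gap 0.0473 F [-0.5  0.7 -0.7] 0.0
to (0.561, 0.0632, 0.17) n 7 each [ 0.0915  0.0252 -0.0004]
to (0.561, 0.0632, 0.0515) n 2 each [-0.      0.      0.0987]
```

>>> {"fn": "play_rows", "kwargs": {"plan": [[0.07,0.019,0,0,0,0],[0.09,0.025,0,0,0,0],[0.09,0.025,0,0,0,0],[0.09,0.025,0,0,0,0],[0.09,0.025,0,0,0,0],[0.09,0.025,0,0,0,0],[0.07,0.019,0,0,0,0],[0.051,0.0135,0,0,0,0]]}}

```text
time: 9.75
position: [0.5612, 0.0652, 0.167]
eef_rot: [-3.139, 0.0, 1.427]
wrist_force: [0.6, -0.0, -0.1]
finger_gap: 0.047
finger_force: 0.0
```

>>> {"fn": "play_rows", "kwargs": {"plan": [[0,0,0.06,0,0,0],[0,0,0.06,0,0,0],[0,0,0,0,0,0],[0,0,0,0,0,0]]}}

```text
time: 10.25
position: [0.5614, 0.0632, 0.097]
eef_rot: [-3.141, -0.0, 1.426]
wrist_force: [0.4, -0.5, 0.0]
finger_gap: 0.0465
finger_force: 0.0
```

```bash
python3 -c "
from go import *
leg([(.5610,.0632,.0515)])"
```

```text
at [0.5614 0.0632 0.097 ] [-3.1414e+00 -1.0000e-04  1.4258e+00] t 10.25 gap 0.0465 F [ 0.4 -0.5  0. ] 0.0
to (0.561, 0.0632, 0.0515) n 1 each [-0.0002 -0.0007  0.0758]
```

>>> {"fn": "play_rows", "kwargs": {"plan": [[0,0,0.04,0,0,0],[0,0,0.0358,0,0,0],[0,0,0,0,0,0],[0,0,0,0,0,0]]}}

```text
time: 10.75
position: [0.5619, 0.0633, 0.0525]
eef_rot: [3.14, -0.0, 1.426]
wrist_force: [-0.1, -1.2, 1.1]
finger_gap: 0.047
finger_force: 0.0
```

>>> {"fn": "play_rows", "kwargs": {"plan": [[0,0,0,0,0,0],[0,0,0,0,0,0],[0,0,0,0,0,0],[0,0,0,0,0,0],[0,0,0,0,0,0]], "fingers": 0}}

```text
time: 11.38
position: [0.562, 0.0633, 0.0522]
eef_rot: [3.139, -0.0, 1.426]
wrist_force: [1.1, -0.1, 6.1]
finger_gap: 0.0199
finger_force: 48.7
```

>>> {"fn": "play_rows", "kwargs": {"plan": [[0,0,-0.02,0,0,0],[0,0,-0.04,0,0,0],[0,0,-0.06,0,0,0],[0,0,-0.06,0,0,0],[0,0,-0.02,0,0,0],[0,0,0,0,0,0]]}}

```text
time: 12.12
position: [0.561, 0.0633, 0.1712]
eef_rot: [3.141, -0.0, 1.426]
wrist_force: [0.1, -0.1, -5.8]
finger_gap: 0.0203
finger_force: 50.0
```

```bash
python3 -c "
from go import *
leg([(.3961,-.226,.17),(.3961,-.226,.0625),(.4007,-.302,.0495)])"
```

```text
at [0.561  0.0633 0.1712] [ 3.1414e+00 -1.0000e-04  1.4260e+00] t 12.12 gap 0.0203 F [ 0.1 -0.1 -5.8] 50.0
to (0.3961, -0.226, 0.17) n 6 each [-0.0861 -0.0337  0.0003]
to (0.3961, -0.226, 0.0625) n 2 each [-0.     -0.      0.0896]
to (0.4007, -0.302, 0.0495) n 2 each [-0.0621  0.0129  0.0108]
```

>>> {"fn": "play_rows", "kwargs": {"plan": [[-0.04,-0.0157,0,0,0,0],[-0.07,-0.0274,0,0,0,0],[-0.08,-0.0313,0,0,0,0],[-0.08,-0.0313,0,0,0,0],[-0.08,-0.0313,0,0,0,0],[-0.07,-0.0274,0,0,0,0],[-0.06,-0.0235,0,0,0,0],[-0.0366,-0.0143,0,0,0,0]]}}

```text
time: 13.12
position: [0.3949, -0.2269, 0.1698]
eef_rot: [-3.139, -0.001, 1.425]
wrist_force: [0.2, 0.9, -6.8]
finger_gap: 0.0199
finger_force: 49.9
```

>>> {"fn": "play_rows", "kwargs": {"plan": [[0,0,0.05,0,0,0],[0,0,0.06,0,0,0],[0,0,0.05,0,0,0],[0,0,0.02,0,0,0],[0,0,0,0,0,0],[0,0,0,0,0,0]]}}

```text
time: 13.88
position: [0.3967, -0.2261, 0.0638]
eef_rot: [3.141, 0.0, 1.426]
wrist_force: [-0.1, 0.3, -6.0]
finger_gap: 0.02
finger_force: 49.8
```

>>> {"fn": "play_rows", "kwargs": {"plan": [[0,0,0.01,0,0,0],[0,0,0.008,0,0,0],[0,0,0.0055,0,0,0],[0,0,0,0,0,0],[0,0,0,0,0,0]]}}

```text
time: 14.5
position: [0.3966, -0.226, 0.0493]
eef_rot: [3.141, 0.0, 1.426]
wrist_force: [1.5, 1.5, 1.5]
finger_gap: 0.0196
finger_force: 50.7
```

Square contacted the floor. Release, rise, check the tray.

>>> {"fn": "play_rows", "kwargs": {"plan": [[0,0,0,0,0,0],[0,0,0,0,0,0],[0,0,0,0,0,0],[0,0,0,0,0,0]], "fingers": 0.55}}

```text
time: 15.0
position: [0.3964, -0.2259, 0.049]
eef_rot: [3.142, -0.0, 1.426]
wrist_force: [0.3, -0.2, 0.0]
finger_gap: 0.047
finger_force: 0.0
```

>>> {"fn": "play_rows", "kwargs": {"plan": [[0,0,-0.06,0,0,0],[0,0,-0.08,0,0,0],[0,0,-0.06,0,0,0],[0,0,0,0,0,0]]}}

```text
time: 15.5
position: [0.3971, -0.2264, 0.1712]
eef_rot: [3.137, 0.002, 1.426]
wrist_force: [0.8, 0.6, -0.5]
finger_gap: 0.0468
finger_force: 0.0
```

>>> {"fn": "play_rows", "kwargs": {"plan": [[0.05,0.04,0,0,0,0],[0.06,0.06,0,0,0,0],[0.06,0.06,0,0,0,0],[0.06,0.06,0,0,0,0],[0.06,0.06,0,0,0,0],[0.06,0.0074,0,0,0,0],[0.06,0.0,0,0,0,0],[0,0,0,0,0,0]], "fingers": 1}}

```text
time: 16.5
position: [0.6022, -0.0053, 0.1674]
eef_rot: [-3.139, -0.0, 1.429]
wrist_force: [0.4, 0.3, -0.6]
finger_gap: 0.0857
finger_force: 0.0
```

```bash
python3 -c "
from go import *
shot('side','g2');shot('top','g2t')
c=cv2.imread('pics/g2.png')[100:260,160:320];d=cv2.imread('pics/g2t.png')[100:260,180:360]
cv2.imwrite('pics/g2.png',cv2.resize(np.hstack([c,d]),None,fx=2.3,fy=2.3,interpolation=2))
leg([(.6093,.0240,.17),(.6093,.0240,.07),(.6093,.0240,.018)])"
```

```text
at [ 0.6022 -0.0074  0.1679] [-3.1401e+00  1.0000e-04  1.4267e+00] t 16.6 gap 0.0852 F [-0.5 -0.9  0.4] 0.0
to (0.6093, 0.024, 0.17) n 1 each [ 0.0535  0.0042 -0.0034]
to (0.6093, 0.024, 0.07) n 2 each [0.     0.0001 0.0833]
to (0.6093, 0.024, 0.018) n 1 each [0.     0.0001 0.0867]
```

View pics/g2.png

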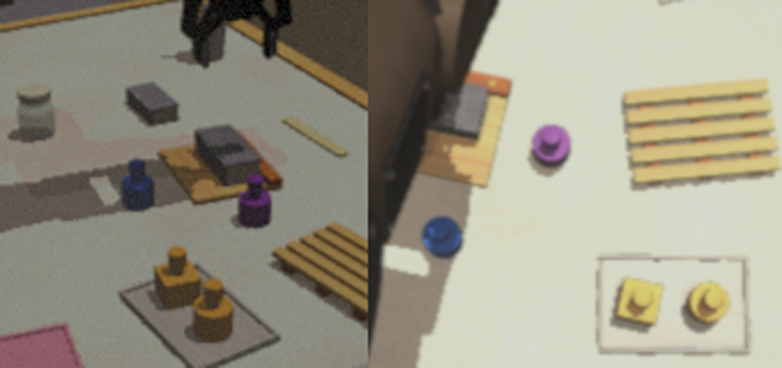

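Both weights stand in the tray at (178,275) and (213,310) in the side half, and the book is undisturbed. Now the thick book.

>>> {"fn": "play_rows", "kwargs": {"plan": [[0.03,0.002,-0.002,0,0,0],[0.0235,0.002,-0.001,0,0,0],[0,0,0.083,0,0,0],[0,0,0.083,0,0,0],[0,0,0,0,0,0],[0,0,0,0,0,0],[0,0,0,0,0,0]]}}

```text
time: 17.48
position: [0.6106, 0.0241, 0.0734]
eef_rot: [3.138, -0.0, 1.426]
wrist_force: [0.4, 0.6, -0.5]
finger_gap: 0.0853
finger_force: 0.0
```

```bash
python3 -c "
from go import *
leg([(.6093,.0240,.018)])"
```

```text
at [0.6106 0.0241 0.0734] [ 3.1383e+00 -4.0000e-04  1.4259e+00] t 17.48 gap 0.0853 F [ 0.4  0.6 -0.5] 0.0
to (0.6093, 0.024, 0.018) n 1 each [-0.0005 -0.0024  0.0924]
```

>>> {"fn": "play_rows", "kwargs": {"plan": [[0,-0.001,0.03,0,0,0],[0,0,0.03,0,0,0],[0,0,0.02,0,0,0],[0,0,0.009,0,0,0],[0,0,0,0,0,0],[0,0,0,0,0,0]]}}

```text
time: 18.23
position: [0.6092, 0.0242, 0.0182]
eef_rot: [3.141, -0.0, 1.426]
wrist_force: [-0.0, 0.2, -0.3]
finger_gap: 0.0852
finger_force: 0.0
```

>>> {"fn": "play_rows", "kwargs": {"plan": [[0,0,0,0,0,0],[0,0,0,0,0,0],[0,0,0,0,0,0],[0,0,0,0,0,0],[0,0,0,0,0,0]], "fingers": 0, "force": 60}}

```text
time: 18.85
position: [0.6093, 0.0242, 0.0186]
eef_rot: [3.14, -0.0, 1.426]
wrist_force: [-0.6, 0.1, 5.3]
finger_gap: 0.0547
finger_force: 64.6
```

>>> {"fn": "play_rows", "kwargs": {"plan": [[0,0,-0.01,0,0,0],[0,0,-0.02,0,0,0],[0,0,-0.03,0,0,0],[0,0,0,0,0,0]]}}

```text
time: 19.35
position: [0.6098, 0.0241, 0.0558]
eef_rot: [3.138, -0.0, 1.426]
wrist_force: [0.6, -0.6, -3.6]
finger_gap: 0.0549
finger_force: 64.0
```

```bash
python3 -c "
from go import *
leg([(.6093,.0240,.018)])
shot('side','g3')
c=cv2.imread('pics/g3.png')[60:220,160:340]
cv2.imwrite('pics/g3.png',cv2.resize(c,None,fx=3,fy=3,interpolation=2))"
```

```text
at [0.6098 0.0241 0.0558] [ 3.1385e+00 -3.0000e-04  1.4261e+00] t 19.35 gap 0.0549 F [ 0.6 -0.6 -3.6] 64.0
to (0.6093, 0.024, 0.018) n 1 each [-0.0004 -0.001   0.0631]
```

View pics/g3.png

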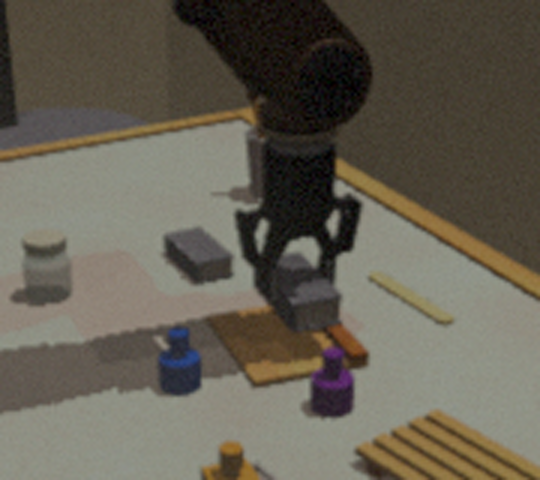

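The book at (315,305) is held level and clear of the board. Raise and turn it to the rack's yaw.

>>> {"fn": "play_rows", "kwargs": {"plan": [[0,0,-0.05,0,0,0],[0,0,-0.06,0,0,0],[0,0,-0.05,0,0,0],[0,0,0,0,0,-0.05],[0,0,0,0,0,-0.06],[0,0,0,0,0,-0.044],[0,0,0,0,0,0]]}}

```text
time: 20.27
position: [0.6087, 0.0242, 0.1495]
eef_rot: [-3.141, -0.0, 1.733]
wrist_force: [0.5, -0.1, -2.5]
finger_gap: 0.0548
finger_force: 64.8
```

```bash
python3 -c "
from go import *
leg([(.6028,-.2873,.15),(.6028,-.2873,.0505),(.6028,-.2873,.0315)])"
```

```text
at [0.6087 0.0242 0.1495] [-3.1409e+00 -3.0000e-04  1.7333e+00] t 20.27 gap 0.0548 F [ 0.5 -0.1 -2.5] 64.8
to (0.6028, -0.2873, 0.15) n 6 each [-0.0851 -0.0156 -0.0002]
to (0.6028, -0.2873, 0.0505) n 2 each [-0.      0.0001  0.0829]
to (0.6028, -0.2873, 0.0315) n 1 each [-0.      0.      0.0317]
```

>>> {"fn": "play_rows", "kwargs": {"plan": [[-0.04,-0.0073,0,0,0,0],[-0.07,-0.0128,0,0,0,0],[-0.08,-0.0147,0,0,0,0],[-0.08,-0.0147,0,0,0,0],[-0.08,-0.0147,0,0,0,0],[-0.07,-0.0128,0,0,0,0],[-0.05,-0.0092,0,0,0,0],[-0.0406,-0.0074,0,0,0,0]]}}

```text
time: 21.28
position: [0.6031, -0.2886, 0.1495]
eef_rot: [-3.141, -0.0, 1.732]
wrist_force: [0.1, 0.2, -3.1]
finger_gap: 0.0548
finger_force: 64.7
```

>>> {"fn": "play_rows", "kwargs": {"plan": [[0,0,0,0,0,0],[0,0,0.05,0,0,0],[0,0,0.06,0,0,0],[0,0,0.04,0,0,0],[0,0,0.0158,0,0,0],[0,0,0,0,0,0],[0,0,0,0,0,0]]}}

```text
time: 22.15
position: [0.6039, -0.2873, 0.0515]
eef_rot: [3.14, 0.001, 1.734]
wrist_force: [-0.0, -0.7, -2.4]
finger_gap: 0.0548
finger_force: 64.7
```

```bash
python3 -c "
from go import *
leg([(.6028,-.2873,.0315)])"
```

```text
at [ 0.6039 -0.2873  0.0515] [3.1403e+00 9.0000e-04 1.7341e+00] t 22.15 gap 0.0548 F [-0.  -0.7 -2.4] 64.7
to (0.6028, -0.2873, 0.0315) n 1 each [ 0.0003 -0.0018  0.0333]
```

>>> {"fn": "play_rows", "kwargs": {"plan": [[0,-0.0008,0.014,0,0,0],[0,-0.0007,0.01,0,0,0],[0,0,0.007,0,0,0],[0,0,0.003,0,0,0],[0,0,0,0,0,0],[0,0,0,0,0,0]]}}

```text
time: 22.9
position: [0.6023, -0.2874, 0.0306]
eef_rot: [-3.141, -0.0, 1.734]
wrist_force: [-3.6, 2.0, 4.7]
finger_gap: 0.0551
finger_force: 65.7
```

```bash
python3 -c "
from go import *
leg([(.6028,-.2873,.0315)])"
```

```text
at [ 0.6023 -0.2874  0.0306] [-3.1415e+00 -1.0000e-04  1.7340e+00] t 22.9 gap 0.0551 F [-3.6  2.   4.7] 65.7
to (0.6028, -0.2873, 0.0315) n 1 each [-0.0001  0.0009 -0.0015]
```

>>> {"fn": "play_rows", "kwargs": {"plan": [[0,0,0,0,0,0],[0,0,0,0,0,0],[0,0,0,0,0,0],[0,0,0,0,0,0]], "fingers": 1}}

```text
time: 23.4
position: [0.6025, -0.2874, 0.0299]
eef_rot: [3.142, -0.0, 1.734]
wrist_force: [-0.6, 0.1, 0.8]
finger_gap: 0.0853
finger_force: 0.0
```

>>> {"fn": "play_rows", "kwargs": {"plan": [[0,0,-0.04,0,0,0],[0,0,-0.08,0,0,0],[0,0,-0.08,0,0,0.05],[0,0,-0.03,0,0,0.0466],[0,0,0,0,0,0],[0,0,0,0,0,0]]}}

```text
time: 24.15
position: [0.602, -0.2872, 0.1667]
eef_rot: [-3.14, -0.001, 1.543]
wrist_force: [-0.1, 0.2, -0.2]
finger_gap: 0.0854
finger_force: 0.0
```

```bash
python3 -c "
from go import *
leg([(.6045,.2535,.17),(.6045,.2535,.06),(.6045,.2535,.0315)])
f=shot('top','g4');g=shot('side','g4s')
c=cv2.imread('pics/g4.png')[100:260,220:380];d=cv2.imread('pics/g4s.png')[100:260,180:380]
cv2.imwrite('pics/g4.png',cv2.resize(np.hstack([c,d]),None,fx=2.2,fy=2.2,interpolation=2))"
```

```text
at [ 0.602  -0.2872  0.1667] [-3.1402e+00 -9.0000e-04  1.5428e+00] t 24.15 gap 0.0854 F [-0.1  0.2 -0.2] 0.0
to (0.6045, 0.2535, 0.17) n 9 each [ 0.1001 -0.0023 -0.0005]
to (0.6045, 0.2535, 0.06) n 2 each [-0.0001  0.0001  0.0917]
to (0.6045, 0.2535, 0.0315) n 1 each [-0.      0.0001  0.0475]
```

View pics/g4.png

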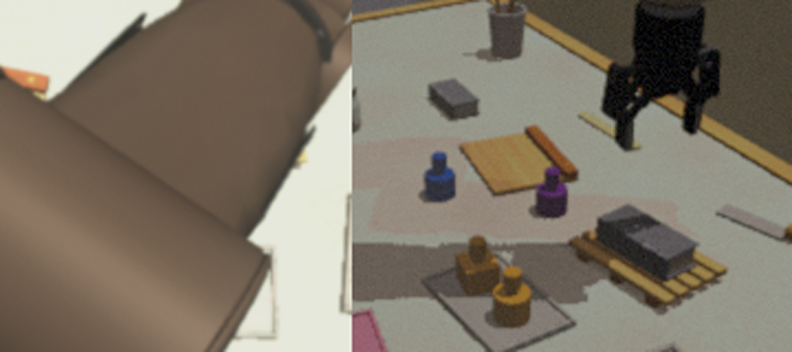

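The book lies centred on the rack at (645,240) in the side half. On to the thin book.

>>> {"fn": "play_rows", "kwargs": {"plan": [[0.05,-0.002,0,0,0,0],[0.09,-0.002,0,0,0,0],[0.1,-0.002,0,0,0,0],[0.1,-0.002,0,0,0,0],[0.1,-0.002,0,0,0,0],[0.1,-0.002,0,0,0,0],[0.1,-0.002,0,0,0,0],[0.1,-0.003,0,0,0,0]]}}

```text
time: 25.25
position: [0.6052, 0.1586, 0.167]
eef_rot: [-3.14, 0.0, 1.542]
wrist_force: [0.1, -0.7, -0.9]
finger_gap: 0.0856
finger_force: 0.0
```

>>> {"fn": "play_rows", "kwargs": {"plan": [[0.09,-0.002,0,0,0,0],[0.071,-0.002,0,0,0,0],[0,0,0,0,0,0],[0,0,0,0,0,0]]}}

```text
time: 25.75
position: [0.6058, 0.2528, 0.1671]
eef_rot: [-3.14, 0.001, 1.542]
wrist_force: [-0.3, 0.2, 0.1]
finger_gap: 0.0855
finger_force: 0.0
```

```bash
python3 -c "
from go import *
leg([(.6045,.2535,.07),(.6045,.2535,.01)])
g=shot('side','g5s')
c=cv2.imread('pics/g5s.png')[100:190,180:340]
cv2.imwrite('pics/g5s.png',cv2.resize(c,None,fx=4,fy=4,interpolation=2))"
```

```text
at [0.6058 0.2528 0.1671] [-3.1403e+00  6.0000e-04  1.5415e+00] t 25.75 gap 0.0855 F [-0.3  0.2  0.1] 0.0
to (0.6045, 0.2535, 0.07) n 2 each [ 0.0006 -0.001   0.0809]
to (0.6045, 0.2535, 0.01) n 1 each [0.0001 0.0001 0.1   ]
```

View pics/g5s.png

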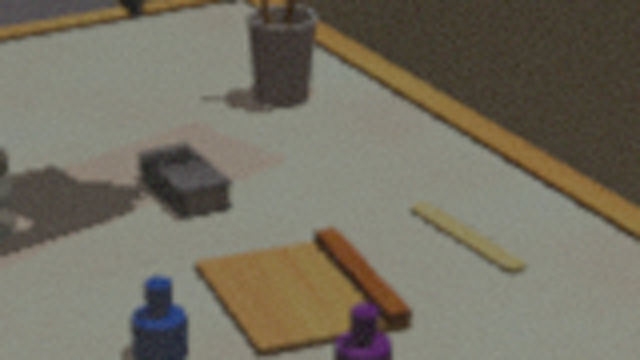

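>>> {"fn": "play_rows", "kwargs": {"plan": [[0.0006,-0.001,0.08,0,0,0],[0.0006,-0.001,0.08,0,0,0],[0,0,0.05,0,0,0],[0,0,0.03,0,0,0],[0,0,0.02,0,0,0],[0,0,0,0,0,0],[0,0,0,0,0,0]]}}

```text
time: 26.68
position: [0.6054, 0.2542, 0.013]
eef_rot: [3.14, -0.001, 1.541]
wrist_force: [-0.3, 0.3, 0.1]
finger_gap: 0.0852
finger_force: 0.0
```

>>> {"fn": "play_rows", "kwargs": {"plan": [[0,0,0,0,0,0],[0,0,0,0,0,0],[0,0,0,0,0,0],[0,0,0,0,0,0],[0,0,0,0,0,0],[0,0,0,0,0,0]], "fingers": 0}}

```text
time: 27.42
position: [0.6052, 0.2543, 0.0129]
eef_rot: [3.141, -0.0, 1.541]
wrist_force: [-0.8, -0.0, 5.8]
finger_gap: 0.0482
finger_force: 62.9
```

>>> {"fn": "play_rows", "kwargs": {"plan": [[0,0,-0.02,0,0,0],[0,0,-0.04,0,0,0],[0,0,-0.06,0,0,0],[0,0,-0.06,0,0,0.03],[0,0,-0.02,0,0,0.028],[0,0,0,0,0,0],[0,0,0,0,0,0]]}}

```text
time: 28.3
position: [0.6045, 0.254, 0.1314]
eef_rot: [-3.141, 0.0, 1.426]
wrist_force: [-0.1, -1.1, -1.6]
finger_gap: 0.0485
finger_force: 62.6
```

```bash
python3 -c "
from go import *
B=np.array([.5955,.0250]);t=-.145;A=np.array([[np.cos(t),-np.sin(t)],[np.sin(t),np.cos(t)]]);T=B+A@[.0155,0];print(T)
leg([(*T,.13),(*T,.04),(*T,.0195)])
g=shot('side','g6');f=shot('top','g6t')
c=cv2.imread('pics/g6.png')[40:190,150:340];d=cv2.imread('pics/g6t.png')[60:210,70:260]
cv2.imwrite('pics/g6.png',cv2.resize(np.hstack([c,d]),None,fx=2.1,fy=2.1,interpolation=2))"
```

```text
[0.61083734 0.02276037]
at [0.6045 0.254  0.1314] [-3.1406e+00  4.0000e-04  1.4261e+00] t 28.3 gap 0.0485 F [-0.1 -1.1 -1.6] 62.6
to (np.float64(0.6108373415410221), np.float64(0.02276036733948684), 0.13) n 4 each [-0.095   0.0165  0.0006]
to (np.float64(0.6108373415410221), np.float64(0.02276036733948684), 0.04) n 2 each [0.     0.0001 0.075 ]
to (np.float64(0.6108373415410221), np.float64(0.02276036733948684), 0.0195) n 1 each [0.     0.     0.0342]
```

View pics/g6.png

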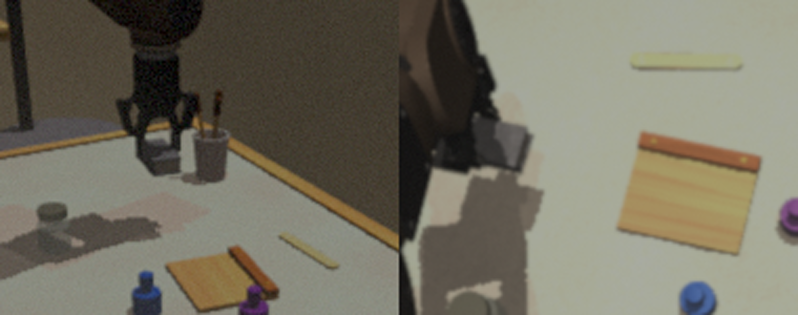

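The thin book is held level and clear at (165,155). The empty board is at (690,195). Carry it over.

>>> {"fn": "play_rows", "kwargs": {"plan": [[-0.04,0.007,0,0,0,0],[-0.07,0.012,0,0,0,0],[-0.08,0.014,0,0,0,0],[-0.08,0.014,0,0,0,0],[-0.07,0.012,0,0,0,0],[-0.04,0.007,0,0,0,0],[0,0,0,0,0,0],[0,0,0,0,0,0]]}}

```text
time: 29.4
position: [0.6107, 0.0227, 0.1318]
eef_rot: [-3.141, -0.0, 1.425]
wrist_force: [0.7, 0.5, -1.6]
finger_gap: 0.048
finger_force: 62.5
```

>>> {"fn": "play_rows", "kwargs": {"plan": [[0,0,0.05,0,0,0],[0,0,0.06,0,0,0],[0,0,0.04,0,0,0],[0,0,0,0,0,0],[0,0,0,0,0,0]]}}

```text
time: 30.02
position: [0.6113, 0.0233, 0.0428]
eef_rot: [3.141, -0.0, 1.426]
wrist_force: [0.5, -0.4, -1.1]
finger_gap: 0.0485
finger_force: 62.6
```

```bash
python3 -c "
from go import *
leg([(.6108,.0228,.0212)])
g=shot('side','g7')
c=cv2.imread('pics/g7.png')[100:200,200:320]
cv2.imwrite('pics/g7.png',cv2.resize(c,None,fx=6,fy=6,interpolation=2))"
```

```text
at [0.6113 0.0233 0.0428] [ 3.1406e+00 -2.0000e-04  1.4257e+00] t 30.02 gap 0.0485 F [ 0.5 -0.4 -1.1] 62.6
to (0.6108, 0.0228, 0.0212) n 1 each [-0.001  -0.0008  0.0361]
```

View pics/g7.png

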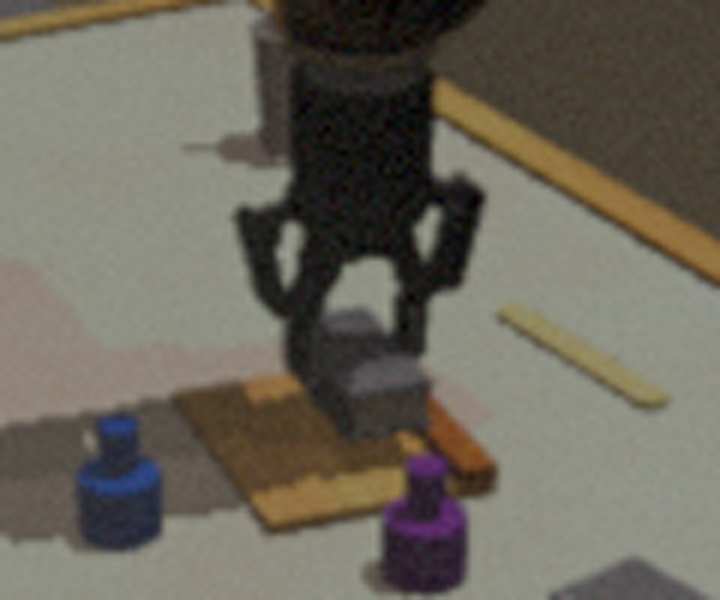

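The book at (375,385) is square to and above its place. Lower it gently.

>>> {"fn": "play_rows", "kwargs": {"plan": [[-0.0005,-0.0004,0.014,0,0,0],[0,0,0.011,0,0,0],[0,0,0.007,0,0,0],[0,0,0.005,0,0,0],[0,0,0,0,0,0],[0,0,0,0,0,0]]}}

```text
time: 30.82
position: [0.6105, 0.0225, 0.0208]
eef_rot: [3.141, -0.0, 1.425]
wrist_force: [-5.0, -0.7, 12.4]
finger_gap: 0.0482
finger_force: 64.3
```

>>> {"fn": "play_rows", "kwargs": {"plan": [[0,0,0,0,0,0],[0,0,0,0,0,0],[0,0,0,0,0,0],[0,0,0,0,0,0]], "fingers": 1}}

```text
time: 31.32
position: [0.6106, 0.0225, 0.0197]
eef_rot: [-3.142, -0.0, 1.425]
wrist_force: [0.6, -0.3, -0.3]
finger_gap: 0.0853
finger_force: 0.0
```

>>> {"fn": "play_rows", "kwargs": {"plan": [[0,0,-0.04,0,0,0],[0,0,-0.08,0,0,0],[0,0,-0.09,0,0,0],[0,0,-0.04,0,0,0],[0,0,0,0,0,0]]}}

```text
time: 31.95
position: [0.6113, 0.0225, 0.1717]
eef_rot: [3.138, -0.0, 1.425]
wrist_force: [0.7, 0.3, -1.5]
finger_gap: 0.0857
finger_force: 0.0
```

```bash
python3 -c "
from go import *
leg([(.3966,-.226,.17),(.3966,-.226,.09),(.3966,-.226,.049)])"
```

```text
at [0.6113 0.0225 0.1717] [ 3.1380e+00 -4.0000e-04  1.4249e+00] t 31.95 gap 0.0857 F [ 0.7  0.3 -1.5] 0.0
to (0.3966, -0.226, 0.17) n 6 each [-0.077  -0.049   0.0003]
to (0.3966, -0.226, 0.09) n 2 each [-0.     -0.0002  0.0667]
to (0.3966, -0.226, 0.049) n 1 each [-0.     -0.0002  0.0683]
```

>>> {"fn": "play_rows", "kwargs": {"plan": [[-0.05,-0.032,0,0,0,0],[-0.07,-0.0445,0,0,0,0],[-0.08,-0.051,0,0,0,0],[-0.08,-0.051,0,0,0,0],[-0.08,-0.051,0,0,0,0],[-0.06,-0.038,0,0,0,0],[-0.042,-0.0265,0,0,0,0],[0,0,0,0,0,0]], "fingers": 0.55}}

```text
time: 32.95
position: [0.3945, -0.227, 0.1688]
eef_rot: [-3.14, -0.001, 1.422]
wrist_force: [-0.1, 0.1, -1.7]
finger_gap: 0.047
finger_force: 0.0
```

```bash
python3 -c "
from go import *
leg([(.3966,-.226,.09),(.3966,-.226,.049)])
f=shot('top','g8')
c=cv2.imread('pics/g8.png')[115:225,95:255]
cv2.imwrite('pics/g8.png',cv2.resize(c,None,fx=5,fy=5,interpolation=2))"
```

```text
at [ 0.3945 -0.227   0.1688] [-3.1401e+00 -9.0000e-04  1.4220e+00] t 32.95 gap 0.047 F [-0.1  0.1 -1.7] 0.0
to (0.3966, -0.226, 0.09) n 2 each [0.001  0.0017 0.0657]
to (0.3966, -0.226, 0.049) n 1 each [-0.0001  0.0001  0.0683]
```

View pics/g8.png

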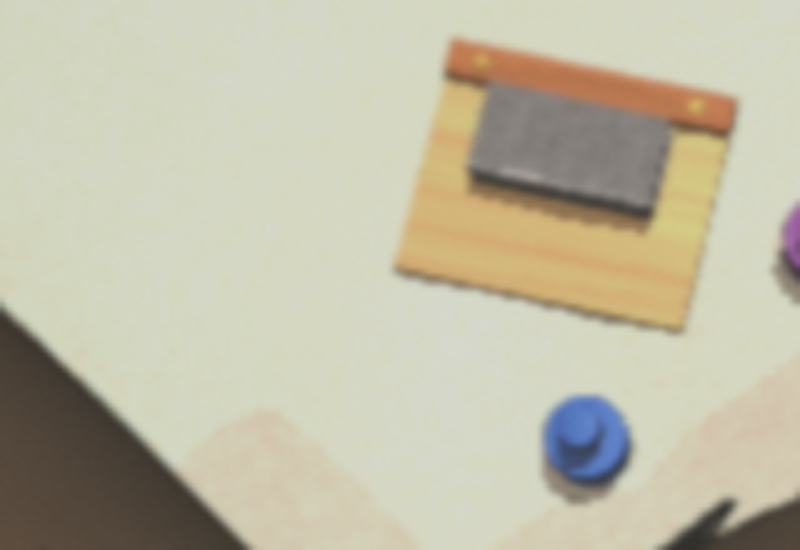

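The thin book lies square against the fence, top corners about (490,82), (672,120), (653,208), (468,170).

>>> {"fn": "play_rows", "kwargs": {"plan": [[0.0005,0.0005,0.06,0,0,0],[0,0,0.07,0,0,0],[0,0,0,0,0,0],[0,0,0,0,0,0]]}}

```text
time: 33.5
position: [0.3967, -0.2256, 0.0924]
eef_rot: [3.141, -0.0, 1.426]
wrist_force: [-0.3, 0.0, -0.4]
finger_gap: 0.047
finger_force: 0.0
```

```bash
python3 -c "
from m import *
from go import leg
f=shot('top')
c=quad('thin',f,[(490,82),(672,120),(653,208),(468,170)],.036,5,(95,115))
t=-.145;print((c-[.5955,.025])@np.array([[np.cos(t),-np.sin(t)],[np.sin(t),np.cos(t)]]))
leg([(.3966,-.226,.049)])"
```

```text
thin [0.6096 0.0221] yaw x -0.123 yaw y -0.144 x sizes 0.05 0.0493 y 0.0997 0.1003
[ 0.0144144 -0.0008552]
at [ 0.3968 -0.2258  0.0929] [3.1403e+00 6.0000e-04 1.4254e+00] t 33.55 gap 0.0468 F [-0.5 -0.5 -0.3] 0.0
to (0.3966, -0.226, 0.049) n 1 each [-0.0003 -0.0004  0.0731]
```

>>> {"fn": "play_rows", "kwargs": {"plan": [[0,0,0.04,0,0,0],[0,0,0.0335,0,0,0],[0,0,0,0,0,0],[0,0,0,0,0,0]]}}

```text
time: 34.05
position: [0.3966, -0.2261, 0.0489]
eef_rot: [3.14, 0.001, 1.425]
wrist_force: [0.6, 0.7, -0.5]
finger_gap: 0.0467
finger_force: 0.0
```

>>> {"fn": "play_rows", "kwargs": {"plan": [[0,0,0,0,0,0],[0,0,0,0,0,0],[0,0,0,0,0,0],[0,0,0,0,0,0],[0,0,0,0,0,0]], "fingers": 0, "force": 50}}

```text
time: 34.67
position: [0.3967, -0.2262, 0.0486]
eef_rot: [3.14, 0.001, 1.425]
wrist_force: [2.2, 0.9, 8.0]
finger_gap: 0.0202
finger_force: 48.5
```

>>> {"fn": "play_rows", "kwargs": {"plan": [[0,0,-0.02,0,0,0],[0,0,-0.04,0,0,0],[0,0,-0.06,0,0,0],[0,0,-0.06,0,0,0],[0,0,-0.02,0,0,0],[0,0,0,0,0,0]]}}

```text
time: 35.42
position: [0.3959, -0.2257, 0.1678]
eef_rot: [3.141, 0.0, 1.425]
wrist_force: [0.4, -0.7, -7.1]
finger_gap: 0.0201
finger_force: 50.2
```

```bash
python3 -c "
from go import *
leg([(.561,.0633,.17),(.561,.0633,.066)])"
```

```text
at [ 0.3959 -0.2257  0.1678] [3.1410e+00 3.0000e-04 1.4248e+00] t 35.42 gap 0.0201 F [ 0.4 -0.7 -7.1] 50.2
to (0.561, 0.0633, 0.17) n 6 each [ 0.0861  0.0337 -0.0006]
to (0.561, 0.0633, 0.066) n 2 each [ 0.     -0.      0.0867]
```

>>> {"fn": "play_rows", "kwargs": {"plan": [[0.04,0.0157,0,0,0,0],[0.07,0.0274,0,0,0,0],[0.08,0.0313,0,0,0,0],[0.08,0.0313,0,0,0,0],[0.08,0.0313,0,0,0,0],[0.07,0.0274,0,0,0,0],[0.06,0.0235,0,0,0,0],[0.0366,0.0143,0,0,0,0]]}}

```text
time: 36.42
position: [0.5612, 0.0647, 0.1657]
eef_rot: [-3.139, 0.0, 1.426]
wrist_force: [0.3, -0.9, -5.9]
finger_gap: 0.0202
finger_force: 50.0
```

>>> {"fn": "play_rows", "kwargs": {"plan": [[0,0,0.04,0,0,0],[0,0,0.06,0,0,0],[0,0,0.05,0,0,0],[0,0,0.02,0,0,0],[0,0,0,0,0,0],[0,0,0,0,0,0]]}}

```text
time: 37.17
position: [0.5617, 0.0631, 0.0665]
eef_rot: [3.14, -0.0, 1.425]
wrist_force: [0.1, -0.6, -5.6]
finger_gap: 0.0202
finger_force: 49.9
```

```bash
python3 -c "
from go import *
leg([(.561,.0633,.0525)])"
```

```text
at [0.5617 0.0631 0.0665] [ 3.1403e+00 -2.0000e-04  1.4247e+00] t 37.17 gap 0.0202 F [ 0.1 -0.6 -5.6] 49.9
to (0.561, 0.0633, 0.0525) n 1 each [ 0.0002 -0.0013  0.0234]
```

>>> {"fn": "play_rows", "kwargs": {"plan": [[0,0,0.01,0,0,0],[0,0,0.008,0,0,0],[0,0,0.006,0,0,0],[0,0,0,0,0,0],[0,0,0,0,0,0]]}}

```text
time: 37.8
position: [0.5615, 0.0632, 0.0517]
eef_rot: [3.141, -0.0, 1.425]
wrist_force: [-0.2, 0.6, 2.2]
finger_gap: 0.0201
finger_force: 50.6
```

>>> {"fn": "play_rows", "kwargs": {"plan": [[0,0,0,0,0,0],[0,0,0,0,0,0],[0,0,0,0,0,0],[0,0,0,0,0,0]], "fingers": 0.55}}

```text
time: 38.3
position: [0.5613, 0.0632, 0.0513]
eef_rot: [3.141, -0.0, 1.425]
wrist_force: [0.5, -1.4, -0.3]
finger_gap: 0.047
finger_force: 0.0
```

>>> {"fn": "play_rows", "kwargs": {"plan": [[0,0,-0.06,0,0,0],[0,0,-0.08,0,0,0],[0,0,-0.06,0,0,0],[0,0,0,0,0,0],[0,0,0,0,0,0]]}}

```text
time: 38.92
position: [0.5609, 0.0632, 0.1707]
eef_rot: [-3.141, -0.0, 1.425]
wrist_force: [-0.6, 1.3, -0.2]
finger_gap: 0.047
finger_force: 0.0
```

```bash
python3 -c "
from go import *
leg([(.401,-.302,.17),(.401,-.302,.049)])"
```

```text
at [0.5609 0.0632 0.1707] [-3.1409 -0.      1.4248] t 38.92 gap 0.047 F [-0.6  1.3 -0.2] 0.0
to (0.401, -0.302, 0.17) n 7 each [-0.0916 -0.025   0.0002]
to (0.401, -0.302, 0.049) n 2 each [-0.000e+00  1.000e-04  1.008e-01]
```

>>> {"fn": "play_rows", "kwargs": {"plan": [[-0.07,-0.019,0,0,0,0],[-0.09,-0.0246,0,0,0,0],[-0.09,-0.0246,0,0,0,0],[-0.09,-0.0246,0,0,0,0],[-0.09,-0.0246,0,0,0,0],[-0.09,-0.0246,0,0,0,0],[-0.07,-0.019,0,0,0,0],[-0.051,-0.014,0,0,0,0]]}}

```text
time: 39.92
position: [0.4001, -0.3034, 0.1699]
eef_rot: [-3.14, -0.001, 1.423]
wrist_force: [0.2, 0.3, -0.6]
finger_gap: 0.0468
finger_force: 0.0
```

>>> {"fn": "play_rows", "kwargs": {"plan": [[0,0,0.05,0,0,0],[0,0,0.08,0,0,0],[0,0,0,0,0,0],[0,0,0,0,0,0]]}}

```text
time: 40.42
position: [0.4016, -0.3021, 0.0938]
eef_rot: [-3.141, -0.0, 1.425]
wrist_force: [-0.3, 0.4, 0.8]
finger_gap: 0.047
finger_force: 0.0
```

```bash
python3 -c "
from go import *
leg([(.401,-.302,.049)])"
```

```text
at [ 0.4016 -0.3021  0.0938] [-3.1413e+00 -3.0000e-04  1.4249e+00] t 40.42 gap 0.047 F [-0.3  0.4  0.8] 0.0
to (0.401, -0.302, 0.049) n 1 each [ 0.0001 -0.001   0.0746]
```

>>> {"fn": "play_rows", "kwargs": {"plan": [[0,-0.0005,0.04,0,0,0],[0,0,0.0345,0,0,0],[0,0,0,0,0,0],[0,0,0,0,0,0]]}}

```text
time: 40.92
position: [0.4016, -0.3024, 0.05]
eef_rot: [3.14, 0.001, 1.425]
wrist_force: [0.2, 0.7, -0.1]
finger_gap: 0.0468
finger_force: 0.0
```

>>> {"fn": "play_rows", "kwargs": {"plan": [[0,0,0,0,0,0],[0,0,0,0,0,0],[0,0,0,0,0,0],[0,0,0,0,0,0],[0,0,0,0,0,0]], "fingers": 0}}

```text
time: 41.55
position: [0.4013, -0.3022, 0.0496]
eef_rot: [3.141, 0.001, 1.425]
wrist_force: [-1.8, -0.0, 8.5]
finger_gap: 0.0203
finger_force: 48.5
```

>>> {"fn": "play_rows", "kwargs": {"plan": [[0,0,-0.02,0,0,0],[0,0,-0.04,0,0,0],[0,0,-0.06,0,0,0],[0,0,-0.06,0,0,0],[0,0,-0.02,0,0,0],[0,0,0,0,0,0]]}}

```text
time: 42.3
position: [0.401, -0.3019, 0.1687]
eef_rot: [3.141, 0.0, 1.425]
wrist_force: [-1.7, 0.5, -4.4]
finger_gap: 0.0201
finger_force: 49.8
```

```bash
python3 -c "
from go import *
leg([(.552,-.002,.17),(.552,-.002,.066)])"
```

```text
at [ 0.401  -0.3019  0.1687] [3.1410e+00 3.0000e-04 1.4248e+00] t 42.3 gap 0.0201 F [-1.7  0.5 -4.4] 49.8
to (0.552, -0.002, 0.17) n 6 each [ 0.0885  0.0294 -0.0004]
to (0.552, -0.002, 0.066) n 2 each [ 0.     -0.0001  0.0867]
```

>>> {"fn": "play_rows", "kwargs": {"plan": [[0.04,0.0133,0,0,0,0],[0.07,0.0233,0,0,0,0],[0.08,0.0266,0,0,0,0],[0.08,0.0266,0,0,0,0],[0.08,0.0266,0,0,0,0],[0.08,0.0266,0,0,0,0],[0.06,0.02,0,0,0,0],[0.041,0.0134,0,0,0,0]]}}

```text
time: 43.3
position: [0.552, -0.0004, 0.1666]
eef_rot: [-3.139, -0.0, 1.426]
wrist_force: [1.2, -1.0, -4.8]
finger_gap: 0.0197
finger_force: 49.6
```

>>> {"fn": "play_rows", "kwargs": {"plan": [[0,0,0.04,0,0,0],[0,0,0.06,0,0,0],[0,0,0.05,0,0,0],[0,0,0.02,0,0,0],[0,0,0,0,0,0],[0,0,0,0,0,0]]}}

```text
time: 44.05
position: [0.5526, -0.0023, 0.0673]
eef_rot: [3.141, -0.0, 1.425]
wrist_force: [0.2, 0.4, -4.6]
finger_gap: 0.0202
finger_force: 49.5
```

```bash
python3 -c "
from go import *
leg([(.552,-.002,.053)])"
```

```text
at [ 0.5526 -0.0023  0.0673] [ 3.1405e+00 -1.0000e-04  1.4248e+00] t 44.05 gap 0.0202 F [ 0.2  0.4 -4.6] 49.5
to (0.552, -0.002, 0.053) n 1 each [ 0.0003 -0.001   0.0238]
```

>>> {"fn": "play_rows", "kwargs": {"plan": [[0,0,0.01,0,0,0],[0,0,0.008,0,0,0],[0,0,0.006,0,0,0],[0,0,0,0,0,0],[0,0,0,0,0,0]]}}

```text
time: 44.68
position: [0.5521, -0.0022, 0.0527]
eef_rot: [3.141, -0.0, 1.425]
wrist_force: [-3.9, 1.1, 5.9]
finger_gap: 0.0201
finger_force: 50.6
```

>>> {"fn": "play_rows", "kwargs": {"plan": [[0,0,0,0,0,0],[0,0,0,0,0,0],[0,0,0,0,0,0],[0,0,0,0,0,0]], "fingers": 0.55}}

```text
time: 45.18
position: [0.5522, -0.0022, 0.0521]
eef_rot: [3.142, -0.0, 1.425]
wrist_force: [-0.1, 1.3, -0.9]
finger_gap: 0.0469
finger_force: 0.0
```

>>> {"fn": "play_rows", "kwargs": {"plan": [[0,0,-0.06,0,0,0],[0,0,-0.09,0,0,0],[0,0,-0.09,0,0,0],[0,0,-0.05,0,0,0],[0.08,0,0,0,0,0],[0.09,0,0,0,0,0],[0.09,0,0,0,0,0],[0.09,0,0,0,0,0]]}}

```text
time: 46.18
position: [0.5828, 0.2073, 0.2262]
eef_rot: [3.141, -0.0, 1.425]
wrist_force: [0.8, -0.9, -0.5]
finger_gap: 0.0472
finger_force: 0.0
```

>>> {"fn": "play_rows", "kwargs": {"plan": [[0.09,-0.02,0,0,0,0],[0.09,-0.02,0,0,0,0],[0.09,-0.02,0,0,0,0],[0.09,-0.02,0,0,0,0],[0,0,0,0,0,0],[0,0,0,0,0,0],[0,0,0,0,0,0]]}}

```text
time: 47.05
position: [0.567, 0.425, 0.2264]
eef_rot: [3.142, 0.0, 1.423]
wrist_force: [0.3, 0.1, 0.1]
finger_gap: 0.0472
finger_force: 0.0
```

```bash
python3 -c "
from go import *
leg([])
f=shot('top','e1');g=shot('side','e1s')
c=cv2.imread('pics/e1.png')[105:240,145:365];d=cv2.imread('pics/e1s.png')[105:240,200:360]
cv2.imwrite('pics/e1c.png',cv2.resize(np.hstack([c,d]),None,fx=2.1,fy=2.1,interpolation=2))"
```

```text
at [0.567  0.425  0.2264] [3.1416e+00 1.0000e-04 1.4234e+00] t 47.05 gap 0.0472 F [0.3 0.1 0.1] 0.0
```

View pics/e1c.png

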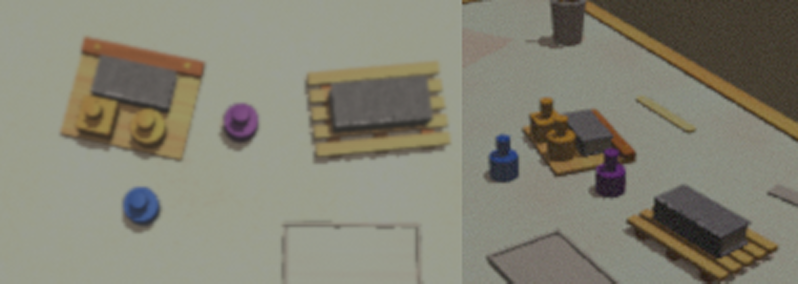

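Both weights are back on their spots: knobs at (94,108) and (148,118), matching the start pixels within about 0.5 px. The thin book is at the fence and the thick book is on the rack. One last numeric check of the rack book.

```bash
python3 -c "
from m import *
f=shot('top')
quad('thick',f,[(331,82),(428,75),(432,121),(333,129)],.054,2.1,(145,105))"
```

```text
thick [ 0.5995 -0.2857] yaw x 0.097 yaw y 0.152 x sizes 0.0601 0.0592 y 0.1212 0.1223
```

The thick book measures within about 4 mm of the rack centre and 0.02 rad of its length, so I'm handing in.

```bash
python3 -c "
from plant import bot
print(bot.hand_in())"
```

```text
the job is handed in; nothing more can be done
None
```

I handed the job in at about 47 s of robot time, and the last camera check showed everything in tolerance; the hand-in returned no verdict. The thick book is on the rack, the thin book is square at the fence, both weights are back on their spots, and the jar and bone folder were left alone.

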